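# Take the spent ink cartridges out of the dock

### The arm

A 6-joint arm with a two-finger parallel gripper is mounted at the origin on a cart in front of the work surface, level with it; the furniture and walls round the work are solid. World frame = base frame: x ahead of the robot, y to its left, z up, the work surface at z = 0. Lengths are in m, angles in rad, forces in N, time in s.
With the tool pointing down it reaches from about 0.375 to 0.9 m from the base axis. Payload 3.1 kg.
Tool frame: the origin (TCP) lies on the centre line of the jaws, within the pads' length; the fingertips stand tip_extent ahead of it and the grasp point (between the pads) lies 3 mm ahead of it (tip_extent is the distance from the TCP to the fingertips, in m); z points along the fingers, y is the direction in which the jaws open and shut (so a half turn about z gives the same grasp; the last joint's range is limited). The gripper opens to 87 mm and grips with 3 to 60 N. Pads are 19 mm wide; open, the fingers measure 117 mm over their backs; the gripper's body (75 mm by 190 mm) begins 51 mm behind the grasp point.
Start: joints at [-1.458, 0.527, 1.433, -0, 1.181, -0.178], TCP at [0.18, -0.599, 0.245] pointing down, gripper open.
Joint ranges: [-3.08, 3.08], [-0.75, 2.2], [0.22, 2.44], [-1.43, 4.57], [0, 2.65], [-2.85, 2.85]. Speed limits (rad/s): [2.79, 2.79, 3.14, 3.14, 3.14, 3.14].

### API

Orientations are given as a unit quaternion [x, y, z, w].
In Python, from workcell import observe, grab_frame, camera_params, job_done, tip_extent gives the robot as it stands.
- The arm moves only by the shell command python3 -m inch 'ROWS' [FORCE]. ROWS is text: rows parted by semicolons, each of 7 numbers parted by spaces: the shift along the tool's x, y, z in units of 30 mm (1.0 is 30 mm), then the turn, a rotation vector about the tool's x, y, z in units of 6 degrees (1.0 is 6 degrees), then the finger opening in mm, from 0 to 87. In form: tx ty tz wx wy wz jaw; .... A call has 1 to 10 rows; each row is the pose to reach, as a shift and turn from the pose measured when the call began, along the tool's axes at that moment; what a row does not reach only later rows make up. A row lasts 1/10 s, in which the tool goes at most 50 mm and 8.59 degrees, less where a joint would pass 70% of its speed; a pose out of reach is approached as far as the arm can. A call with a gripper value outside its range is refused whole. The fingers move at their own pace and stop on an object; FORCE is the grip in N (left out, the last holds). Time passes only in rows, so rows that repeat a pose let the fingers close. It gives the time, the measured TCP pose, the force and the opening at its end, in the units of the state.
- observe(): the state, without advancing time (a new reading comes with each control period).
- grab_frame(name): name is "scene" or "top" or "wrist"; returns the picture (480x640x3 uint8, red, green, blue); there is no depth.
- camera_params(name): a dict with "K" (3x3 intrinsics, pixels), "rvec" (rotation vector, rad) and "tvec" (3), from world to camera coordinates, as OpenCV has them. Camera axes: x right, y down, z forward; pixel columns grow to the right and rows downward; lengths in m; the calibration is good to about 2 mm. A picture is of the moment at which its call begins: read the wrist's pose just before it. camera_params takes no time and is no camera call; for the wrist camera it gives the pose at the moment of the call.
- job_done(): hands the job in, once; it reports no verdict.
The state is a dict: "time_s": time; "qpos": joint angles; "dq": joint speeds; "joint_efforts": joint torques, N m; "tool_pos": TCP position; "ee_rot": TCP orientation; "contact_force": force on the tool from outside, world axes, zero at the start; "moment": the same for the moment, N m; "opening": opening from 0.0 (shut) to 1.0 (fully open).
Only numpy, scipy, OpenCV 4.12 (cv2) and the standard library are available. Lean on these libraries where they do the work, as an engineer would, in place of code of your own. Each camera call takes 0.05 s, during which the arm holds its last target.

### The job

The ink cartridges in the grey dock are spent. First clear whatever lies on top of the dock (sanding block, printing block) into the white tool tray; then push every cartridge in the dock down until its latch lets go and it springs up, pull it out and put it in the orange returns tray.

Things in the scene. Friction and masses are not known exactly. Their poses are not given: they have to be found in the camera images.
- dock_top (a point): Fixed grey ink dock, 110 x 270 mm, long along its y. This point: middle of its deck, 114 mm above the bench; z up, -x its front. Three bays (wells 58 x 38 mm) at y = +80, 0, -80 mm, each with a spring below and a push-to-release latch. Between the front and back decks (29 to 55 mm from the middle line) runs a trough 6 mm lower, leaving the cartridges' y sides free.
- latch_0 (a joint): Hidden latch of the dock's bay at y = +80 mm in the dock's frame: under 0.003 while it holds a cartridge, 0.010 (m) once it has let go. It lets go when the cartridge is pushed about 5 mm down from its held position (7 to 10 N; hard stop at 8 mm), and never catches again.
- latch_1 (a joint): Hidden latch of the dock's bay at y = 0 (middle) in the dock's frame: under 0.003 while it holds a cartridge, 0.010 (m) once it has let go. It lets go when the cartridge is pushed about 5 mm down from its held position (7 to 10 N; hard stop at 8 mm), and never catches again.
- latch_2 (a joint): Hidden latch of the dock's bay at y = -80 mm in the dock's frame: under 0.003 while it holds a cartridge, 0.010 (m) once it has let go. It lets go when the cartridge is pushed about 5 mm down from its held position (7 to 10 N; hard stop at 8 mm), and never catches again.
- cartridge_blue_mid (a point): Ink cartridge, 56 (x) x 36 (y) x 80 (z) mm, grey, blue cap on top, 0.13 to 0.25 kg. This point: its centre, 40 mm above its underside; z up, x and y as the dock's at the start. Latched in a bay, its top is level with the deck and it cannot be pulled out; pushed down and let go, it springs up till its top is about 34 mm above the deck, and then stands loose on the spring.
- cartridge_red_mid (a point): Ink cartridge, 56 (x) x 36 (y) x 80 (z) mm, grey, red cap on top, 0.13 to 0.25 kg. This point: its centre, 40 mm above its underside; z up, x and y as the dock's at the start. Latched in a bay, its top is level with the deck and it cannot be pulled out; pushed down and let go, it springs up till its top is about 34 mm above the deck, and then stands loose on the spring.
- cartridge_yellow_mid (a point): Ink cartridge, 56 (x) x 36 (y) x 80 (z) mm, grey, yellow cap on top, 0.13 to 0.25 kg. This point: its centre, 40 mm above its underside; z up, x and y as the dock's at the start. Latched in a bay, its top is level with the deck and it cannot be pulled out; pushed down and let go, it springs up till its top is about 34 mm above the deck, and then stands loose on the spring.
- sanding_block_mid (a point): Brown cork sanding block, 42 (x) x 72 (y) x 30 (z) mm; this point is its centre, 15 mm above its underside.
- lino_block_mid (a point): Wooden printing block faced with carved grey and brown lino, 46 (x) x 96 (y) x 24 (z) mm; this point is its centre, 12 mm above its underside.
- tool_tray_floor (a point): White open tray on feet, the tool tray, fixed to the bench: inside 220 (x) x 160 (y) mm, walls 4 mm thick, rim 30 mm above the floor. This point is the middle of its inner floor, 26 mm above the bench; z is up.
- return_tray_floor (a point): Orange open tray on feet, the returns tray for spent cartridges, fixed to the bench: inside 220 (x) x 160 (y) mm, walls 4 mm thick, rim 30 mm above the floor. This point is the middle of its inner floor, 26 mm above the bench; z is up.

How it is judged:
On the way, in this order (a step that is already met when the one before it is completed fails the run):
1. everything that lay on the dock is in the tool tray (x of sanding_block_mid in the frame of tool_tray_floor between -0.11 and 0.11 m and y of sanding_block_mid in the frame of tool_tray_floor between -0.08 and 0.08 m and z of sanding_block_mid in the frame of tool_tray_floor between -0.005 and 0.065 m and x of lino_block_mid in the frame of tool_tray_floor between -0.11 and 0.11 m and y of lino_block_mid in the frame of tool_tray_floor between -0.08 and 0.08 m and z of lino_block_mid in the frame of tool_tray_floor between -0.005 and 0.065 m), for 0.2 s.
2. every latch has been pushed and has let go (value of joint each of latch_0, latch_1, latch_2 above 0.006 m), for 0.1 s.
At the end, for the whole second after the job is handed in: Every cartridge lies or stands at rest in the orange returns tray and every thing that lay on the dock at rest in the white tool tray: its centre within the tray's inner floor (110 mm and 80 mm either side of the middle) and less than 65 mm above the floor (all of step 1 and x of cartridge_blue_mid in the frame of return_tray_floor between -0.11 and 0.11 m and y of cartridge_blue_mid in the frame of return_tray_floor between -0.08 and 0.08 m and z of cartridge_blue_mid in the frame of return_tray_floor between -0.005 and 0.065 m and x of cartridge_red_mid in the frame of return_tray_floor between -0.11 and 0.11 m and y of cartridge_red_mid in the frame of return_tray_floor between -0.08 and 0.08 m and z of cartridge_red_mid in the frame of return_tray_floor between -0.005 and 0.065 m and x of cartridge_yellow_mid in the frame of return_tray_floor between -0.11 and 0.11 m and y of cartridge_yellow_mid in the frame of return_tray_floor between -0.08 and 0.08 m and z of cartridge_yellow_mid in the frame of return_tray_floor between -0.005 and 0.065 m and linear speed of each of cartridge_blue, cartridge_red, cartridge_yellow, sanding_block, lino_block below 0.05 m/s); the robot touches nothing.
Of sanding_block, lino_block only 1 to 2 are there at a start; the rules pass over those that are not, and their reading is None.
At some moment in a run one of sanding_block, lino_block may be knocked a few centimetres aside while the robot is not near it.
It also fails if it takes over 200 s, if anything falls off the work surface, if the arm or the gripper's body presses on something with over 40 N, if the wrist force passes 120 N, or if a joint passes its speed limit or range.

## Working session

There is one attempt and no reset: what is moved stays moved. The work goes in short steps, Python scripts to look and compute and a shell command to move; the robot and the scene stay as the last step left them, time stands still between calls to the robot, and variables do not carry over. Pictures are saved under pics/ and viewed, and the job is handed in when it is done.

```bash
ls; mkdir -p pics; python3 - <<'E'
from workcell import *
import cv2
print(tip_extent if not callable(tip_extent) else tip_extent())
s=observe();print(s)
for n in ["scene","top","wrist"]:
    p=camera_params(n);print(n,p)
    cv2.imwrite(f"pics/{n}0.png",grab_frame(n)[:,:,::-1])
E
```

```text
pics
0.022
{'time_s': 0.0, 'qpos': array([-1.45751864e+00,  5.28483254e-01,  1.43391608e+00, -3.10187773e-05,
        1.18139527e+00, -1.78525515e-01]), 'dq': array([ 0.0022242 ,  0.0001981 , -0.00115313, -0.00044334,  0.00170327,
       -0.00019753]), 'joint_efforts': array([ 3.57149020e-04, -4.40044284e+01, -1.76591420e+01,  6.30803942e-02,
        5.82025596e-02, -1.71801908e-04]), 'tool_pos': array([ 0.17972491, -0.59787519,  0.24355671]), 'ee_rot': array([ 9.89373771e-01,  1.45390265e-01,  2.15775727e-05, -1.10085736e-03]), 'contact_force': array([-0.2531042 , -0.33467924, -0.49948811]), 'moment': array([ 0.03461358, -0.0100169 , -0.00529007]), 'opening': 1.0012810256397444}
scene {'K': array([[613.7183423 ,   0.        , 312.76147168],
       [  0.        , 613.7183423 , 237.27656592],
       [  0.        ,   0.        ,   1.        ]]), 'rvec': array([ 0.58294849, -2.39040571,  1.54137478]), 'tvec': array([0.48378164, 0.24907112, 0.90304842])}
top {'K': array([[507.08505581,   0.        , 321.08847899],
       [  0.        , 507.08505581, 245.1634841 ],
       [  0.        ,   0.        ,   1.        ]]), 'rvec': array([ 2.180468  , -2.19262556,  0.1439578 ]), 'tvec': array([-0.093401  ,  0.58152716,  1.0745155 ])}
wrist {'K': array([[357.53260721,   0.        , 316.02789438],
       [  0.        , 357.53260721, 237.46533154],
       [  0.        ,   0.        ,   1.        ]]), 'rvec': array([-2.33843494,  1.73827756,  0.23840627]), 'tvec': array([-0.62447726, -0.03192381,  0.39049019])}
```

View pics/top0.png

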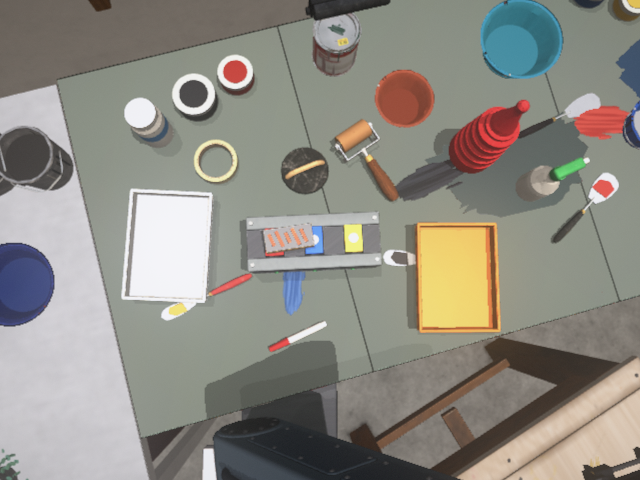

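View pics/scene0.png

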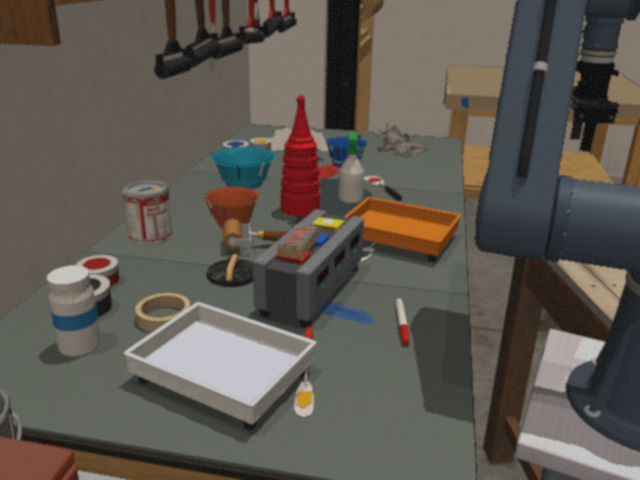

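View pics/wrist0.png

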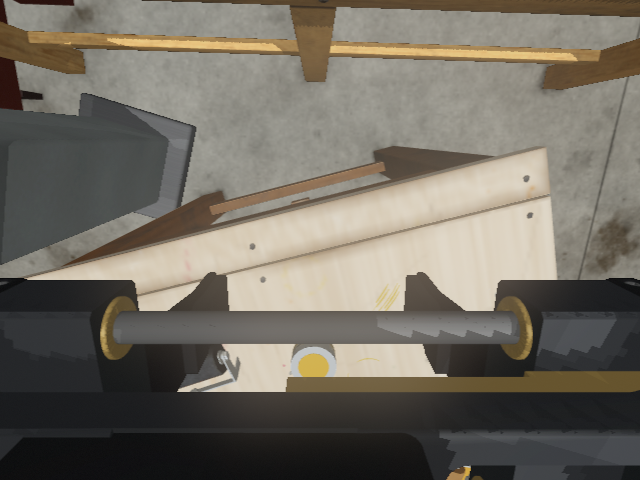

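```bash
cat > h.py <<'E'
import numpy as np, cv2
from scipy.spatial.transform import Rotation as R
from workcell import *
def cam(n):
    p=camera_params(n); Rm=cv2.Rodrigues(np.array(p['rvec'],float))[0]; return np.array(p['K']),Rm,np.array(p['tvec'],float).ravel()
def cast(c,uv,z):
    K,Rm,t=c; uv=np.atleast_2d(np.asarray(uv,float))
    d=(np.linalg.inv(K)@np.c_[uv,np.ones(len(uv))].T).T@Rm; o=-Rm.T@t
    return o+d*((z-o[2])/d[:,2])[:,None]
def proj(c,P):
    K,Rm,t=c; q=(np.atleast_2d(P)@Rm.T+t)@K.T; return q[:,:2]/q[:,2:]
def biggest(m,k=1):
    cs,_=cv2.findContours(m.astype(np.uint8),cv2.RETR_EXTERNAL,cv2.CHAIN_APPROX_NONE)
    return sorted(cs,key=cv2.contourArea)[::-1][:k]
def rect(c,cnt,z):
    P=cast(c,cnt.reshape(-1,2),z)[:,:2].astype(np.float32)
    (ctr,wh,a)=cv2.minAreaRect(P*1000); 
    w,h=wh
    if w<h: a+=90; w,h=h,w
    return np.array(ctr)/1000,(w,h),(a+90)%180-90   # long side, short side mm, long axis angle deg
def shot(n,name):
    c=cam(n); im=grab_frame(n); cv2.imwrite(f"pics/{name}.png",im[:,:,::-1]); return c,im
def go(p,yaw_deg=None,s=None):
    "shift in row units from present pose to world TCP p; yaw: wanted world angle of tool y axis (mod 180), tool down"
    s=s or observe(); Rt=R.from_quat(s['ee_rot']); 
    sh=Rt.inv().apply(np.array(p)-s['tool_pos'])/0.03
    if yaw_deg is None: return sh
    best=None
    for k in (0,180):
        y=np.deg2rad(yaw_deg+k); yy=np.array([np.cos(y),np.sin(y),0]); zz=np.array([0,0,-1.]); xx=np.cross(yy,zz)
        rv=np.rad2deg((Rt.inv()*R.from_matrix(np.c_[xx,yy,zz])).as_rotvec())/6
        if best is None or np.linalg.norm(rv)<np.linalg.norm(best): best=rv
        print(' alt turn',rv.round(2))
    return np.r_[sh,best].round(2)
E
python3 - <<'E'
from h import *
c=cam('top'); im=cv2.imread('pics/top0.png'); hsv=cv2.cvtColor(im,cv2.COLOR_BGR2HSV); H,S,V=cv2.split(hsv)
print(cast(c,[[0,0],[639,0],[320,240]],0))
m=(H>8)&(H<28)&(S>140)&(V>100); m[:, :400]=0; m[:210]=0;m[340:]=0;m[:,510:]=0
cn=biggest(m)[0]; print('orange rim',rect(c,cn,.056), cv2.boundingRect(cn))
m=(S<40)&(V>140); m[:,:118]=0;m[:,218:]=0;m[:185]=0;m[305:]=0
cn=biggest(m)[0]; print('white rim',rect(c,cn,.056), cv2.boundingRect(cn))
m=(H>22)&(H<35)&(S>150)&(V>120); m[:,:330]=0;m[:,375:]=0;m[:215]=0;m[270:]=0
cn=biggest(m)[0]; print('yel',rect(c,cn,.114), cv2.boundingRect(cn))
m=(H>100)&(H<125)&(S>150); m[:,:290]=0;m[:,335:]=0;m[:215]=0;m[262:]=0
cn=biggest(m)[0]; print('blue',rect(c,cn,.114), cv2.boundingRect(cn))
for z in(.114,.138): print(cast(c,[[265,230],[311,224],[313,247],[268,252]],z).round(3))
cv2.imwrite('pics/crop.png',cv2.resize(im[200:285,230:400],None,fx=4.5,fy=4.5,interpolation=cv2.INTER_CUBIC))
E
```

```text
[[ 1.15347535  0.63717493  0.        ]
 [ 1.1729322  -0.86623431  0.        ]
 [ 0.5956076  -0.0952917   0.        ]]
orange rim (array([ 0.51024838, -0.38578302]), (230.68048095703125, 175.5186767578125), -0.32115936279296875) (416, 223, 84, 109)
white rim (array([0.58217645, 0.22880914]), (255.47471618652344, 208.9474639892578), 0.7370856404304504) (118, 185, 100, 120)Traceback (most recent call last):
  File "<stdin>", line 9, in <module>
IndexError: list index out of range
```

```bash
python3 - <<'E'
from h import *
c=cam('top'); im=cv2.imread('pics/top0.png'); hsv=cv2.cvtColor(im,cv2.COLOR_BGR2HSV); H,S,V=cv2.split(hsv)
print(hsv[230,350],hsv[232,316],hsv[254,275],hsv[245,120:135],hsv[245,205:218])
m=(H>22)&(H<38)&(S>150)&(V>120); x=m.copy(); m[:]=0; m[215:270,330:375]=x[215:270,330:375]
cn=biggest(m)
if cn: print('yel',rect(c,cn[0],.114), cv2.boundingRect(cn[0]))
x=(H>100)&(H<125)&(S>150); m[:]=0; m[215:262,290:335]=x[215:262,290:335]
cn=biggest(m)[0]; print('blue',rect(c,cn,.114), cv2.boundingRect(cn))
cv2.imwrite('pics/crop.png',cv2.resize(im[200:285,230:400],None,fx=4.5,fy=4.5,interpolation=cv2.INTER_CUBIC))
cv2.imwrite('pics/crop2.png',cv2.resize(im[180:310,110:225],None,fx=4.5,fy=4.5,interpolation=cv2.INTER_CUBIC))
E
```

```text
[ 30 115 242] [108 141 242] [  1 161 227] [[ 50  14 160]
 [ 53  13 159]
 [ 49  13 159]
 [ 53  13 160]
 [ 53  13 160]
 [105   7 214]
 [114   5 247]
 [120   2 245]
 [ 15   2 225]
 [ 17  15 156]
 [ 20  11 144]
 [ 15  11 143]
 [ 17  12 144]
 [125   7 210]
 [120   4 247]] [[120   3 245]
 [135   2 243]
 [120   4 248]
 [128   4 233]
 [ 14  16 176]
 [ 30   5 146]
 [ 53   7 140]
 [ 54   9 140]
 [ 54   9 141]
 [ 50  11 144]
 [ 50  10 147]
 [ 51  12 147]
 [ 49  13 153]]
blue (array([ 0.55701831, -0.07042019]), (2.007328987121582, 0.0), 89.74390411376953) (309, 253, 2, 1)
```

View pics/crop.png

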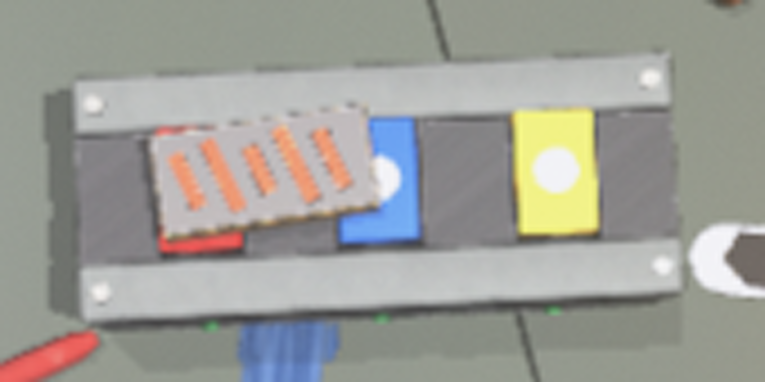

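View pics/crop2.png

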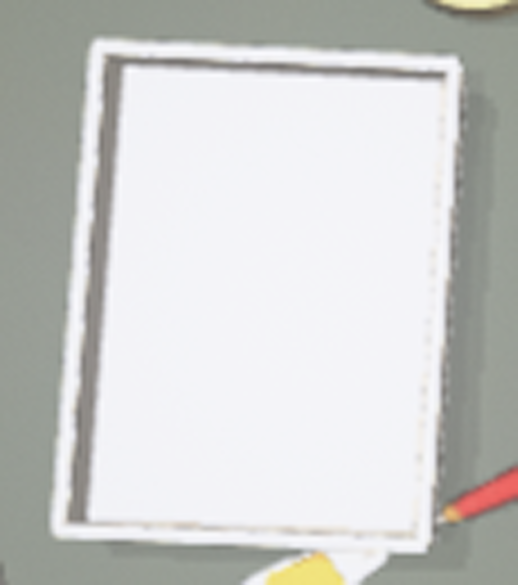

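```bash
python3 - <<'E'
from h import *
c=cam('top')
def q(name,pts,z,off,f=4.5):
    uv=(np.array(pts,float)+.5)/f-.5+np.array(off); P=cast(c,uv,z)[:,:2]
    ctr=P.mean(0); e=P-np.roll(P,-1,0); L=np.linalg.norm(e,axis=1)*1000
    print(name,ctr.round(4),'sides',L.round(0),'dirs',np.rad2deg(np.arctan2(-e[:,1],-e[:,0])).round(1))
o=(230,200)
q('dock',[(77,82),(668,55),(682,292),(85,320)],.114,o)
q('lino',[(152,138),(362,106),(381,206),(168,240)],.138,o)
q('yel',[(514,110),(594,108),(598,234),(519,235)],.114,o)
q('blue R edge',[(416,118),(420,241)],.114,o)
q('blue bl',[(340,243),(420,241)],.114,o)
q('white rim outer',[(92,40),(462,57),(428,552),(52,536)],.056,(110,180))
im=cv2.imread('pics/top0.png');H,S,V=cv2.split(cv2.cvtColor(im,cv2.COLOR_BGR2HSV))
m=np.zeros(H.shape,np.uint8);m[210:340,405:510]=((H>8)&(H<32)&(S>90))[210:340,405:510]
cn=biggest(m)[0];print('orange',rect(c,cn,.056))
E
```

```text
dock [ 0.5811 -0.0795] sides [266. 107. 266. 107.] dirs [ -87.5 -177.7   92.4    2.3]
lino [ 0.5849 -0.0295] sides [93. 45. 94. 45.] dirs [ -81.4 -169.6   98.9    9. ]
yel [ 0.5875 -0.1589] sides [36. 57. 35. 56.] dirs [ -88.7 -179.1   90.5    1.6]
blue R edge [ 0.5843 -0.0967] sides [55. 55.] dirs [-178.6    1.4]
blue bl [ 0.5562 -0.0796] sides [36. 36.] dirs [-88.8  91.2]
white rim outer [0.5804 0.2285] sides [174. 234. 173. 233.] dirs [-92.7 176.9  87.1  -2.8]
orange (array([ 0.51021692, -0.38591824]), (234.8988037109375, 179.39923095703125), -0.25829315185546875)
```

```bash
python3 - <<'E'
from h import *
print(go([.585,-.03,.26],9))
E
```

```text
alt turn [-1.000e-02 -1.000e-02 -1.371e+01]
 alt turn [-1.000e-02  1.000e-02  1.629e+01]
[ 1.838e+01 -1.425e+01 -5.100e-01 -1.000e-02 -1.000e-02 -1.371e+01]
```

```bash
python3 -m inch '18.4 -14.25 -0.5 0 0 -13.7 87;18.4 -14.25 -0.5 0 0 -13.7 87;18.4 -14.25 -0.5 0 0 -13.7 87;18.4 -14.25 -0.5 0 0 -13.7 87;18.4 -14.25 -0.5 0 0 -13.7 87;18.4 -14.25 -0.5 0 0 -13.7 87;18.4 -14.25 -0.5 0 0 -13.7 87;18.4 -14.25 -0.5 0 0 -13.7 87;18.4 -14.25 -0.5 0 0 -13.7 87;18.4 -14.25 -0.5 0 0 -13.7 87'; python3 - <<'E'
from h import *
print(go([.585,-.03,.26],9)); print(observe()['qpos'])
E
```

```text
time_s: 1.15
tool_pos: [0.4709, -0.1897, 0.2554]
ee_rot: [0.648, 0.761, 0.001, -0.001]
contact_force: [0.9, -1.2, -0.3]
opening: 0.999
 alt turn [ 0.   -0.02  0.03]
 alt turn [ 2.000e-02  0.000e+00 -2.997e+01]
[ 4.65  4.6  -0.15  0.   -0.02  0.03]
[-6.04098161e-01  3.56256493e-01  1.70939848e+00  1.33131076e-03
  1.07705257e+00 -7.64845842e-01]
```

```bash
python3 -m inch '4.65 4.6 -0.15 0 0 0 87;4.65 4.6 -0.15 0 0 0 87;4.65 4.6 -0.15 0 0 0 87;4.65 4.6 -0.15 0 0 0 87;4.65 4.6 -0.15 0 0 0 87;4.65 4.6 -0.15 0 0 0 87;4.65 4.6 -0.15 0 0 0 87'; python3 - <<'E'
from h import *
print(go([.585,-.03,.26],9)); print(observe()['qpos'])
c,im=shot('wrist','w1'); print(c[2],(-c[1].T@c[2]))
shot('top','t1')
E
```

```text
time_s: 1.85
tool_pos: [0.584, -0.0307, 0.2597]
ee_rot: [0.649, 0.761, -0.0, -0.001]
contact_force: [-0.7, -1.0, -0.2]
opening: 0.999
 alt turn [-0.01 -0.02  0.02]
 alt turn [ 3.000e-02 -2.000e-02 -2.998e+01]
[ 0.02  0.04 -0.01 -0.01 -0.02  0.02]
[-2.43902086e-01  4.56704589e-01  1.51780341e+00  1.04490869e-03
  1.16919556e+00 -4.03871540e-01]
[-0.57212852 -0.1559164   0.37314947] [0.57323253 0.04224766 0.40062588]
```

View pics/w1.png

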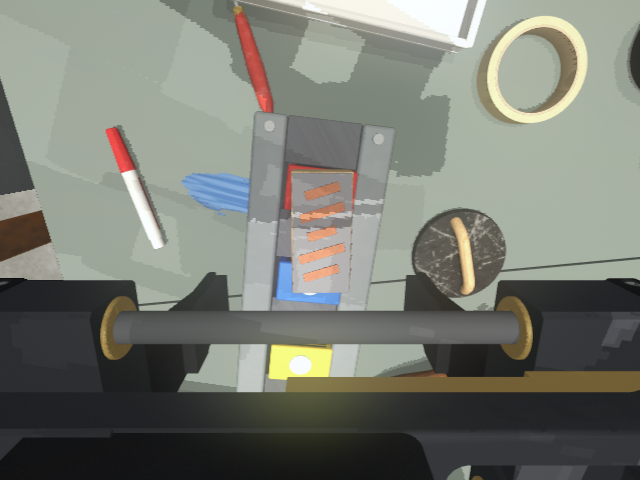

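View pics/t1.png

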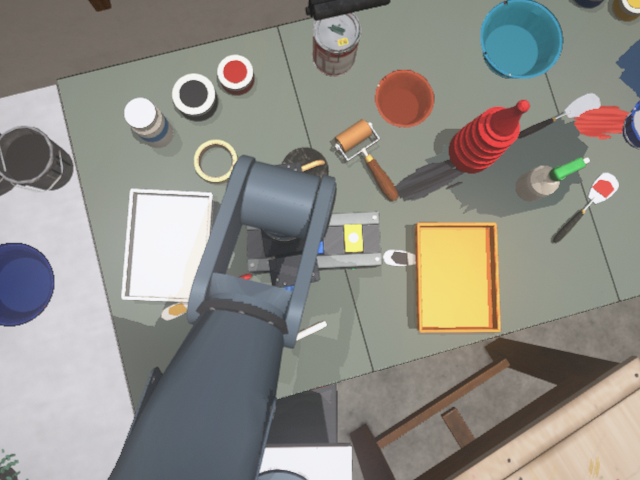

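```bash
cat >> h.py <<'E'
def q(c,name,pts,z):
    P=cast(c,pts,z)[:,:2]; ctr=P.mean(0); e=np.roll(P,-1,0)-P; L=np.linalg.norm(e,axis=1)*1000
    print(name,ctr.round(4),'sides',L.round(0),'dirs',np.rad2deg(np.arctan2(e[:,1],e[:,0])).round(1))
E
python3 - <<'E'
from h import *
c=cam('wrist')
q(c,'lino',[(292,170),(353.5,172),(351,294),(293,291)],.138)
q(c,'dock end',[(255,112),(395,128)],.114)
q(c,'yel cap bottom/top',[(274,345),(331,347),(331,378),(268,378)],.114)
q(c,'blue low edge',[(276,300),(338,304)],.114)
q(c,'red top-left',[(289,165),(357,171)],.114)
im=cv2.imread('pics/w1.png'); cv2.imwrite('pics/w1c.png',cv2.resize(im[100:390,230:410],None,fx=2.06,fy=2.06,interpolation=cv2.INTER_CUBIC))
cv2.imwrite('pics/w1c.png',cv2.resize(im[100:390,230:410],None,fx=2.06,fy=2.06,interpolation=cv2.INTER_CUBIC))
E
```

```text
lino [ 0.5892 -0.028 ] sides [45. 96. 46. 95.] dirs [   7.3  -80.5 -174.1   98.5]
dock end [0.5782 0.0553] sides [108. 108.] dirs [   2.9 -177.1]
yel cap bottom/top [ 0.591 -0.158] sides [52. 33. 59. 36.] dirs [   6.8  -80.3 -170.9   88.2]
blue low edge [ 0.5873 -0.097 ] sides [55. 55.] dirs [   5.1 -174.9]
red top-left [0.5823 0.0195] sides [54. 54.] dirs [   4.1 -175.9]
```

View pics/w1c.png

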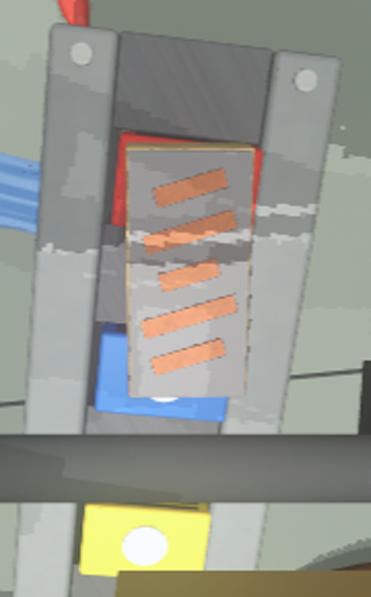

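```bash
python3 -m inch '0 0.1 2 0 0 0 87;0 0.1 3 0 0 0 87;0 0.1 3.5 0 0 0 87;0 0.1 3.9 0 0 0 87;0 0.1 3.95 0 0 0 87;0 0.1 3.95 0 0 0 87' 20; python3 -c "
from h import *
print(observe())"
```

```text
time_s: 2.55
tool_pos: [0.5872, -0.0314, 0.142]
ee_rot: [0.649, 0.76, 0.0, -0.0]
contact_force: [0.7, 0.8, 0.5]
opening: 1.001
{'time_s': 2.55, 'qpos': array([-2.43947150e-01,  6.11876991e-01,  1.61795337e+00,  1.52206233e-03,
        9.12221458e-01, -4.01916677e-01]), 'dq': array([ 0.00629695, -0.01703615, -0.01296791,  0.00126044,  0.00382476,
        0.0006349 ]), 'joint_efforts': array([-1.07763014e-01, -4.24165106e+01, -1.28895548e+01,  4.20379720e-02,
        7.46768131e-02, -9.45898755e-04]), 'tool_pos': array([ 0.58721891, -0.03142294,  0.14199367]), 'ee_rot': array([ 6.49463832e-01,  7.60392212e-01,  4.36124042e-04, -4.73947270e-04]), 'contact_force': array([0.69399143, 0.80818805, 0.48366014]), 'moment': array([-0.02666914, -0.10503946,  0.03456014]), 'opening': 1.0013441466719497}
```

```bash
python3 -m inch '0 0 0.06 0 0 0 87;0 0 0.06 0 0 0 30;0 0 0.06 0 0 0 30;0 0 0.06 0 0 0 30;0 0 0.06 0 0 0 30;0 0 0.06 0 0 0 30;0 0 0.06 0 0 0 30;0 0 0.06 0 0 0 30;0 0 0.06 0 0 0 30' 20; python3 -m inch '0 0 -0.3 0 0 0 30;0 0 -0.8 0 0 0 30;0 0 -1.5 0 0 0 30;0 0 -2.5 0 0 0 30;0 0 -3.5 0 0 0 30;0 0 -3.5 0 0 0 30'; python3 - <<'E'
from h import *
shot('wrist','w2')
print(go([.581,.2285,.23],-3))
E
```

```text
time_s: 3.45
tool_pos: [0.5872, -0.0314, 0.1403]
ee_rot: [0.649, 0.76, 0.0, -0.001]
contact_force: [0.7, 0.4, 0.5]
opening: 0.532
time_s: 4.05
tool_pos: [0.5901, -0.0322, 0.2503]
ee_rot: [0.649, 0.76, 0.003, 0.004]
contact_force: [0.1, -0.8, -1.2]
opening: 0.531
 alt turn [0.05 0.   2.  ]
 alt turn [-1.0e-02  8.0e-02 -2.8e+01]
[8.61 1.1  0.6  0.05 0.   2.  ]
```

View pics/w2.png

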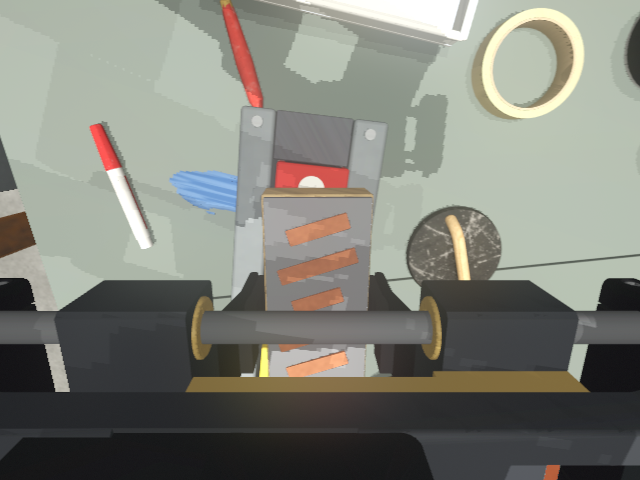

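```bash
python3 -m inch '8.6 1.1 0.6 0 0 2 30;8.6 1.1 0.6 0 0 2 30;8.6 1.1 0.6 0 0 2 30;8.6 1.1 0.6 0 0 2 30;8.6 1.1 0.6 0 0 2 30;8.6 1.1 0.6 0 0 2 30;8.6 1.1 0.6 0 0 2 30;8.6 1.1 0.6 0 0 2 30;8.6 1.1 0.6 0 0 2 30'; python3 - <<'E'
from h import *
print(go([.581,.2285,.056],-3))
E
```

```text
time_s: 5.0
tool_pos: [0.5811, 0.2263, 0.2296]
ee_rot: [0.726, 0.688, 0.001, 0.002]
contact_force: [-0.2, 0.6, -0.5]
opening: 0.534
 alt turn [ 0.04  0.01 -0.02]
 alt turn [ 1.000e-02 -7.000e-02  2.998e+01]
[ 0.08 -0.03  5.79  0.04  0.01 -0.02]
```

```bash
python3 -m inch '0.08 0 1.5 0 0 0 30;0.08 0 3 0 0 0 30;0.08 0 4.5 0 0 0 30;0.08 0 5.3 0 0 0 30;0.08 0 5.6 0 0 0 30;0.08 0 5.75 0 0 0 30;0.08 0 5.75 0 0 0 30;0.08 0 5.75 0 0 0 60;0.08 0 5.75 0 0 0 87;0.08 0 5.75 0 0 0 87'; python3 -m inch '0 0 0 0 0 0 87;0 0 0 0 0 0 87;0 0 -0.5 0 0 0 87;0 0 -1.5 0 0 0 87;0 0 -3 0 0 0 87;0 0 -4.5 0 0 0 87;0 0 -6 0 0 0 87;0 0 -6 0 0 0 87;0 0 -6 0 0 0 87'; python3 - <<'E'
from h import *
shot('wrist','w3')
print(go([.54,-.079,.26],92.5))
E
```

```text
time_s: 6.0
tool_pos: [0.5828, 0.2287, 0.0585]
ee_rot: [0.726, 0.688, 0.002, 0.003]
contact_force: [-0.3, 0.0, -0.7]
opening: 0.722
time_s: 6.9
tool_pos: [0.582, 0.229, 0.241]
ee_rot: [0.726, 0.688, 0.004, 0.004]
contact_force: [-0.9, 0.3, -0.8]
opening: 0.997
 alt turn [  0.05   0.06 -15.93]
 alt turn [ 0.06 -0.05 14.07]
[-10.32  -0.8   -0.7    0.06  -0.05  14.07]
```

View pics/w3.png

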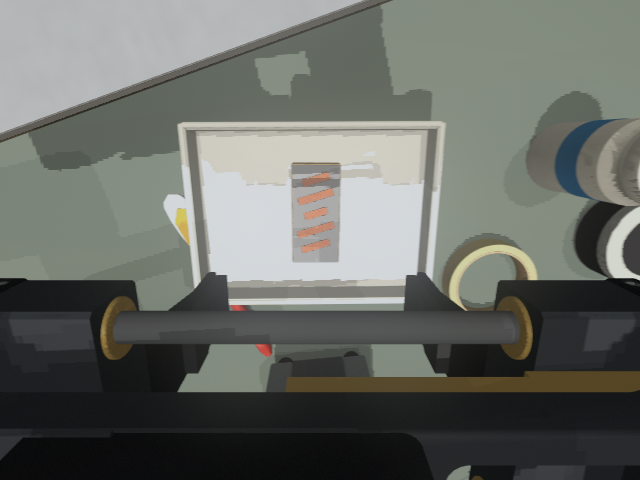

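```bash
python3 - <<'E'
from h import *
print(observe()['qpos'])
print(go([.5855,-.079,.24],92.5))
c=cam('wrist')
Rt=R.from_quat(observe()['ee_rot']);print(Rt.inv().apply(-c[1].T@c[2]-observe()['tool_pos']), (Rt.inv().as_matrix()@c[1].T).round(2))
E
```

```text
[ 0.19724329  0.53003892  1.44510704 -0.00209885  1.15943818  0.25213491]
 alt turn [  0.05   0.06 -15.93]
 alt turn [ 0.06 -0.05 14.07]
[-10.23   0.71  -0.02   0.06  -0.05  14.07]
[ 0.07406726  0.00070879 -0.14083123] [[ 0.   -0.96 -0.27]
 [ 1.    0.    0.  ]
 [-0.   -0.27  0.96]]
```

```bash
python3 -m inch '-10.2 0.7 0 0 0 14.07 87;-10.2 0.7 0 0 0 14.07 87;-10.2 0.7 0 0 0 14.07 87;-10.2 0.7 0 0 0 14.07 60;-10.2 0.7 0 0 0 14.07 30;-10.2 0.7 0 0 0 14.07 0;-10.2 0.7 0 0 0 14.07 0;-10.2 0.7 0 0 0 14.07 0;-10.2 0.7 0 0 0 14.07 0;-10.2 0.7 0 0 0 14.07 0'; python3 -m inch '0 0 0 0 0 0 0;0 0 0 0 0 0 0;0 0 0 0 0 0 0'; python3 - <<'E'
from h import *
c,im=shot('wrist','w4')
print(go([.5855,-.079,.24],92.5),observe()['qpos'])
E
```

```text
time_s: 7.95
tool_pos: [0.5839, -0.078, 0.2369]
ee_rot: [1.0, 0.018, 0.001, -0.001]
contact_force: [-0.1, -0.0, -0.4]
opening: 0.449
time_s: 8.25
tool_pos: [0.5833, -0.0777, 0.236]
ee_rot: [1.0, 0.019, 0.0, -0.001]
contact_force: [-0.3, -0.6, 0.0]
opening: 0.169
 alt turn [-2.000e-02  2.000e-02  2.995e+01]
 alt turn [-0.01 -0.01 -0.05]
[ 0.06  0.04 -0.12 -0.01 -0.01 -0.05] [-0.32310716  0.48771218  1.53562147  0.00205285  1.11782204  1.20835534]
```

View pics/w4.png

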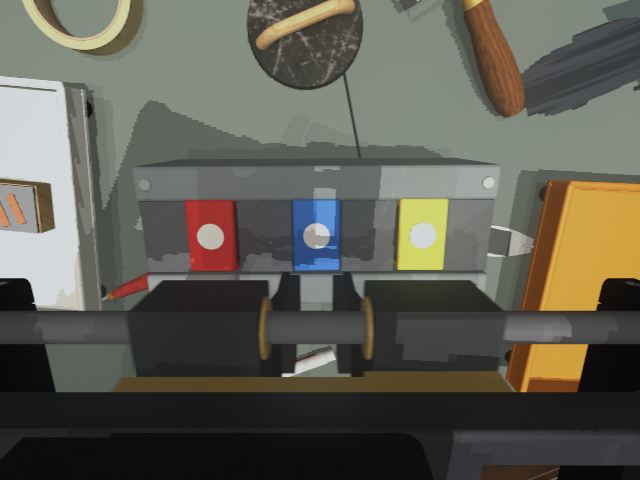

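```bash
python3 - <<'E'
from h import *
c=cam('wrist')
q(c,'red',[(186,201),(235,200.5),(237.5,269),(187.5,270)],.114)
q(c,'blue',[(292,199.5),(340,199),(341,268.5),(292,269)],.114)
q(c,'yel',[(398,198.5),(446,198),(448,269),(398,269.5)],.114)
print(cast(c,[(210,236.5),(316.5,236),(423,236)],.114).round(4))
hsv=cv2.cvtColor(cv2.imread('pics/w4.png'),cv2.COLOR_BGR2HSV);H,S,V=cv2.split(hsv)
for n,m in dict(red=((H<8)|(H>172))&(S>120),blue=(H>100)&(H<125)&(S>110),yel=(H>24)&(H<36)&(S>90)).items():
    k=np.zeros(H.shape,np.uint8); k[190:278,170:470]=m[190:278,170:470]; k=cv2.morphologyEx(k,cv2.MORPH_OPEN,np.ones((3,3)))
    cn=biggest(k)[0]; print(n,rect(c,cn,.114))
E
```

```text
red [0.5827 0.0021] sides [36. 54. 39. 55.] dirs [ -87.2 -179.2   93.4   -2.1]
blue [ 0.5867 -0.0778] sides [36. 55. 38. 55.] dirs [ -87.2 -175.9   92.9    1.2]
yel [ 0.59   -0.1587] sides [36. 56. 39. 56.] dirs [ -87.2 -170.6   92.8    5.7]
[[ 0.5823  0.0032  0.114 ]
 [ 0.5858 -0.078   0.114 ]
 [ 0.589  -0.1592  0.114 ]]
red (array([0.58276654, 0.00145384]), (55.34586715698242, 38.32538604736328), 2.2309505939483643)
blue (array([ 0.58622229, -0.07764487]), (56.094242095947266, 36.270267486572266), 2.230950355529785)
yel (array([ 0.5897821 , -0.15846582]), (55.90192413330078, 35.567996978759766), 3.3005599975585938)
```

```bash
python3 -m inch '0.09 0 1.5 0 0 0 0;0.09 0 2.5 0 0 0 0;0.09 0 3.1 0 0 0 0;0.09 0 3.1 0 0 0 0;0.09 0 3.1 0 0 0 0'; python3 - <<'E'
from h import *
print(go([.586,-.078,.1295],92.5),observe()['tool_pos'],observe()['opening'])
E
```

```text
time_s: 8.8
tool_pos: [0.5866, -0.0775, 0.1435]
ee_rot: [1.0, 0.02, 0.001, -0.001]
contact_force: [0.4, -0.5, -0.5]
opening: 0.001
 alt turn [-2.000e-02  2.000e-02  2.996e+01]
 alt turn [-0.02 -0.01 -0.04]
[-0.02  0.02  0.47 -0.02 -0.01 -0.04] [ 0.58660852 -0.0775325   0.14350242] 0.0009703088377140102
```

```bash
python3 -m inch '0 0 0.2 0 0 0 0;0 0 0.3 0 0 0 0;0 0 0.4 0 0 0 0;0 0 0.47 0 0 0 0;0 0 0.47 0 0 0 0;0 0 0.47 0 0 0 0'; 
```

```text
time_s: 9.4
tool_pos: [0.5865, -0.0778, 0.1312]
ee_rot: [1.0, 0.02, 0.001, -0.0]
contact_force: [-2.6, 0.1, 6.0]
opening: 0.005
```

```bash
python3 -m inch '0 0 0.08 0 0 0 0;0 0 0.1 0 0 0 0;0 0 0.12 0 0 0 0;0 0 0.12 0 0 0 0' 
```

```text
time_s: 9.8
tool_pos: [0.5865, -0.0781, 0.1298]
ee_rot: [1.0, 0.02, 0.001, 0.0]
contact_force: [-3.6, 0.2, 8.3]
opening: 0.003
```

```bash
python3 -m inch '0 0 0.06 0 0 0 0;0 0 0.1 0 0 0 0;0 0 0.1 0 0 0 0' ; python3 -m inch '0 0 -0.5 0 0 0 0;0 0 -1 0 0 0 0;0 0 -1.5 0 0 0 0;0 0 -2 0 0 0 0;0 0 -2.5 0 0 0 0;0 0 -3.5 0 0 0 0;0 0 -3.5 0 0 0 0;0 0 -3.5 0 0 0 0'; python3 - <<'E'
from h import *
c,im=shot('wrist','w5');shot('scene','s5')
print(go([.5895,-.158,.225],92.5))
E
```

```text
time_s: 10.1
tool_pos: [0.5865, -0.0783, 0.1288]
ee_rot: [1.0, 0.02, 0.002, 0.001]
contact_force: [-3.0, 0.1, 8.2]
opening: 0.005
time_s: 10.9
tool_pos: [0.5866, -0.0783, 0.235]
ee_rot: [1.0, 0.02, 0.003, 0.001]
contact_force: [-0.0, -0.2, -0.4]
opening: 0.005
 alt turn [-3.000e-02 -1.000e-02  2.997e+01]
 alt turn [ 0.01 -0.02 -0.03]
[ 0.02  2.67  0.28  0.01 -0.02 -0.03]
```

View pics/w5.png

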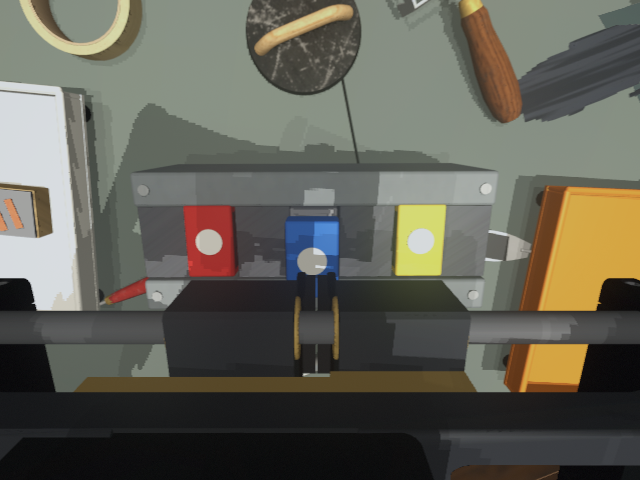

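```bash
python3 -m inch '0.02 1.5 0.1 0 0 0 0;0.02 2.67 0.5 0 0 0 0;0.02 2.67 1.5 0 0 0 0;0.02 2.67 2.5 0 0 0 0;0.02 2.67 3.05 0 0 0 0;0.02 2.67 3.05 0 0 0 0;0.02 2.67 3.05 0 0 0 0' ; python3 - <<'E'
from h import *
print(go([.5895,-.158,.128],92.5))
E
```

```text
time_s: 11.7
tool_pos: [0.5892, -0.1579, 0.141]
ee_rot: [1.0, 0.02, 0.0, -0.0]
contact_force: [-0.7, -0.1, 0.2]
opening: 0.008
 alt turn [-1.000e-02 -0.000e+00  2.997e+01]
 alt turn [ 0.   -0.01 -0.03]
[ 0.01  0.01  0.43  0.   -0.01 -0.03]
```

```bash
python3 -m inch '0 0 0.2 0 0 0 0;0 0 0.35 0 0 0 0;0 0 0.45 0 0 0 0;0 0 0.5 0 0 0 0;0 0 0.5 0 0 0 0;0 0 0.5 0 0 0 0' ; python3 -m inch '0 0 -0.5 0 0 0 0;0 0 -1 0 0 0 0;0 0 -1.5 0 0 0 0;0 0 -2 0 0 0 0;0 0 -2.5 0 0 0 0;0 0 -3.5 0 0 0 0;0 0 -3.5 0 0 0 0;0 0 -3.5 0 0 0 0'; python3 - <<'E'
from h import *
c,im=shot('wrist','w6')
print(go([.5825,.002,.235],92.5))
E
```

```text
time_s: 12.3
tool_pos: [0.5905, -0.1585, 0.1285]
ee_rot: [1.0, 0.021, 0.002, 0.001]
contact_force: [-0.3, -0.1, 7.8]
opening: 0.006
time_s: 13.1
tool_pos: [0.5905, -0.1583, 0.2346]
ee_rot: [1.0, 0.021, 0.003, 0.002]
contact_force: [-0.5, -0.0, -0.1]
opening: 0.005
 alt turn [-0.07 -0.04 29.98]
 alt turn [ 0.02 -0.04 -0.02]
[-0.02 -5.34 -0.07  0.02 -0.04 -0.02]
```

View pics/w6.png

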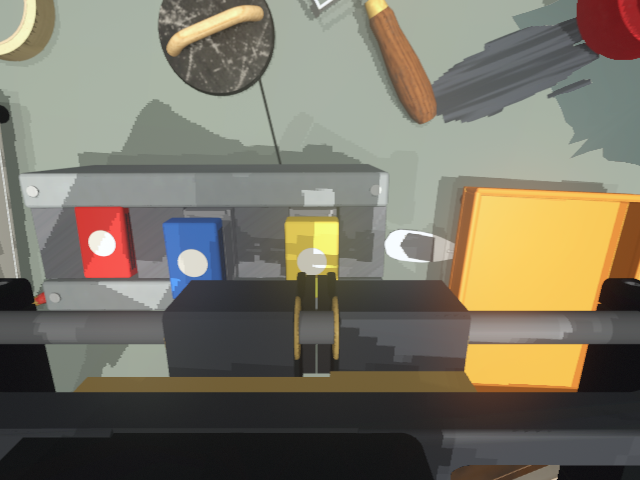

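```bash
python3 -m inch '0 -1.5 0 0 0 0 0;0 -3 0 0 0 0 0;0 -4.5 0 0 0 0 0;0 -5.34 0.5 0 0 0 0;0 -5.34 1.5 0 0 0 0;0 -5.34 2.5 0 0 0 0;0 -5.34 3.0 0 0 0 0;0 -5.34 3.0 0 0 0 0;0 -5.34 3.0 0 0 0 0' ; python3 - <<'E'
from h import *
print(go([.5825,.002,.128],92.5))
E
```

```text
time_s: 14.05
tool_pos: [0.5831, 0.0019, 0.1423]
ee_rot: [1.0, 0.021, 0.001, 0.001]
contact_force: [0.7, -0.4, 0.7]
opening: 0.003
 alt turn [-0.04 -0.03 29.98]
 alt turn [ 0.02 -0.03 -0.02]
[-0.02 -0.01  0.48  0.02 -0.03 -0.02]
```

```bash
python3 -m inch '0 0 0.2 0 0 0 0;0 0 0.4 0 0 0 0;0 0 0.5 0 0 0 0;0 0 0.55 0 0 0 0;0 0 0.55 0 0 0 0;0 0 0.55 0 0 0 0' ; python3 -m inch '0 0 -0.5 0 0 0 0;0 0 -1 0 0 0 0;0 0 -1.5 0 0 0 10;0 0 -2 0 0 0 30;0 0 -2.5 0 0 0 60;0 0 -3.5 0 0 0 60;0 0 -3.5 0 0 0 60;0 0 -3.5 0 0 0 60'; python3 - <<'E'
from h import *
c,im=shot('wrist','w7')
E
```

```text
time_s: 14.65
tool_pos: [0.5842, 0.0015, 0.1277]
ee_rot: [1.0, 0.021, 0.003, 0.001]
contact_force: [-1.1, 0.5, 6.0]
opening: 0.003
time_s: 15.45
tool_pos: [0.5839, 0.0016, 0.2337]
ee_rot: [1.0, 0.021, 0.004, 0.002]
contact_force: [-0.3, 0.8, -0.6]
opening: 0.466
```

View pics/w7.png

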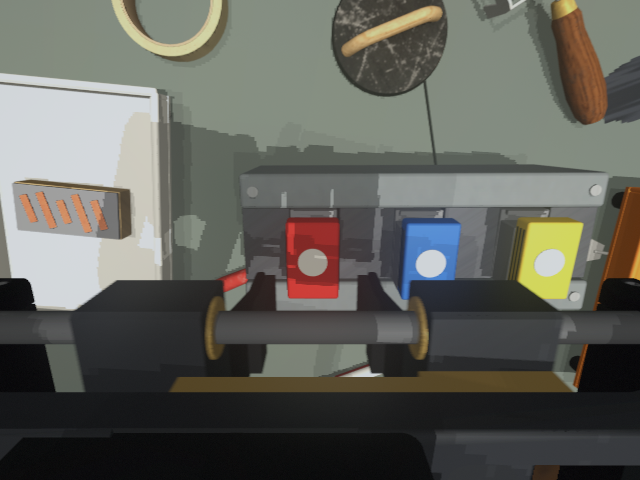

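```bash
python3 - <<'E'
from h import *
c=cam('wrist')
q(c,'red',[(289,219),(339,220),(340,298),(287,297)],.148)
q(c,'blue',[(404,219.5),(458,220),(458,298),(403,298)],.148)
q(c,'yel',[(524,218.5),(581,219),(572,297),(517,296)],.148)
print(cast(c,[(313,262),(431,263.5),(550,262)],.148).round(4))
print(go([.5825,.002,.137],92.5))
E
```

```text
red [0.5798 0.0028] sides [32. 55. 36. 55.] dirs [ -88.8 -175.9   91.1   -0.2]
blue [ 0.5827 -0.0753] sides [35. 55. 38. 55.] dirs [ -88.2 -171.6   92.3    5.4]
yel [ 0.5867 -0.1538] sides [37. 55. 38. 55.] dirs [ -88.2 -172.9   91.1    6.1]
[[ 0.5782  0.0032  0.148 ]
 [ 0.5803 -0.0757  0.148 ]
 [ 0.5845 -0.1553  0.148 ]]
 alt turn [-0.09 -0.05 29.98]
 alt turn [ 0.03 -0.06 -0.02]
[-0.04 -0.02  3.19  0.03 -0.06 -0.02]
```

```bash
python3 -m inch '-0.05 0 0 0 0 0 62;-0.05 0 0 0 0 0 62;-0.05 0 1 0 0 0 62;-0.05 0 2 0 0 0 62;-0.05 0 2.8 0 0 0 62;-0.05 0 3.2 0 0 0 62;-0.05 0 3.2 0 0 0 62;-0.05 0 3.2 0 0 0 62' ; python3 -m inch '0 0 0 0 0 0 25;0 0 0 0 0 0 25;0 0 0 0 0 0 25;0 0 0 0 0 0 25;0 0 0 0 0 0 25;0 0 0 0 0 0 25' 25; 
```

```text
time_s: 16.3
tool_pos: [0.5828, 0.0013, 0.1369]
ee_rot: [1.0, 0.021, 0.003, 0.002]
contact_force: [0.8, -0.7, -0.6]
opening: 0.713
time_s: 16.9
tool_pos: [0.5831, 0.0012, 0.1372]
ee_rot: [1.0, 0.021, 0.004, 0.002]
contact_force: [0.0, 0.3, 1.0]
opening: 0.413
```

```bash
python3 -m inch '0 0 -0.5 0 0 0 25;0 0 -1.2 0 0 0 25;0 0 -2 0 0 0 25;0 0 -3 0 0 0 25;0 0 -4 0 0 0 25;0 0 -4.7 0 0 0 25;0 0 -4.7 0 0 0 25;0 0 -4.7 0 0 0 25'; python3 - <<'E'
from h import *
c,im=shot('wrist','w8')
print(observe()['opening'],go([.58,-.386,.27],90.))
E
```

```text
time_s: 17.7
tool_pos: [0.5813, 0.0018, 0.2774]
ee_rot: [1.0, 0.021, 0.003, 0.002]
contact_force: [-0.6, 0.1, -1.5]
opening: 0.412
 alt turn [  0.06   0.04 -29.6 ]
 alt turn [ 0.03 -0.04  0.4 ]
0.4095789884297582 [-0.56 12.92  0.25  0.03 -0.04  0.4 ]
```

View pics/w8.png

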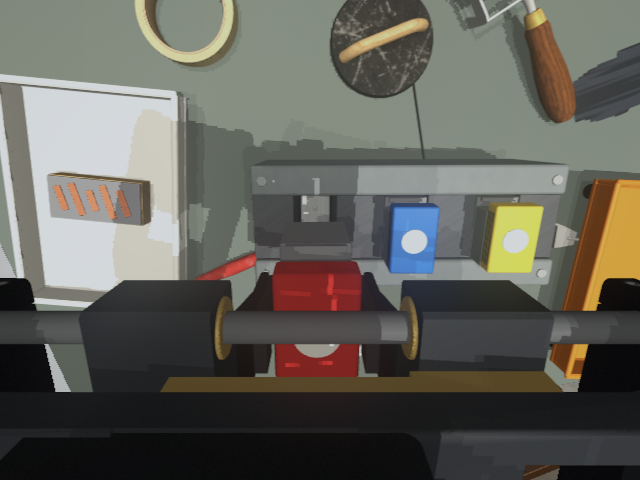

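```bash
python3 - <<'E'
from h import *
c=cam('top')
print(cast(c,[(450,155),(470,172),(497,160),(480,140)],0).round(3), cast(c,[(523,107)],.3).round(3))
E
python3 -m inch '-0.55 1.5 0.2 0 0 0 25;-0.55 3 0.2 0 0 0.2 25;-0.55 4.5 0.2 0 0 0.4 25;-0.55 6 0.2 0 0 0.4 25;-0.55 7.5 0.2 0 0 0.4 25;-0.55 9 0.2 0 0 0.4 25'
```

```text
[[ 0.791 -0.396  0.   ]
 [ 0.751 -0.441  0.   ]
 [ 0.779 -0.504  0.   ]
 [ 0.827 -0.467  0.   ]] [[ 0.791 -0.435  0.3  ]]
time_s: 18.35
tool_pos: [0.5743, -0.2697, 0.2685]
ee_rot: [1.0, -0.0, 0.0, -0.0]
contact_force: [-0.2, 0.3, -2.6]
opening: 0.41
```

```bash
python3 - <<'E'
from h import *
print(go([.58,-.386,.25],90.),go([.58,-.386,.099]))
E
```

```text
alt turn [-0.000e+00  1.000e-02  2.999e+01]
 alt turn [-0.   -0.   -0.01]
[ 0.19  3.88  0.61 -0.   -0.   -0.01] [0.19309001 3.87932165 5.64831379]
```

```bash
python3 -m inch '0.19 1.5 0 0 0 0 25;0.19 3 0 0 0 0 25;0.19 3.88 0.6 0 0 0 25;0.19 3.88 1.5 0 0 0 25;0.19 3.88 2.5 0 0 0 25;0.19 3.88 3.5 0 0 0 25;0.19 3.88 4.5 0 0 0 25;0.19 3.88 5.2 0 0 0 25;0.19 3.88 5.55 0 0 0 25;0.19 3.88 5.65 0 0 0 25';python3 - <<'E'
from h import *
print(go([.58,-.386,.097],90.))
E
```

```text
time_s: 19.35
tool_pos: [0.5789, -0.3838, 0.0973]
ee_rot: [1.0, -0.001, -0.002, -0.003]
contact_force: [-2.8, 5.3, 11.5]
opening: 0.411
 alt turn [ 0.05  0.09 29.99]
 alt turn [-0.06  0.03 -0.01]
[ 0.04  0.07  0.01 -0.06  0.03 -0.01]
```

```bash
python3 -m inch '0 0 -0.03 0 0 0 25;0 0 -0.03 0 0 0 45;0 0 -0.03 0 0 0 62;0 0 -0.03 0 0 0 62;0 0 -0.03 0 0 0 62;0 0 -0.03 0 0 0 62';python3 -m inch '0 0 -0.5 0 0 0 62;0 0 -1.5 0 0 0 62;0 0 -3 0 0 0 62;0 0 -4.5 0 0 0 62;0 0 -5 0 0 0 62;0 0 -5 0 0 0 62'; python3 - <<'E'
from h import *
c,im=shot('wrist','w9')
print(go([.588,-.157,.25],92.5))
E
```

```text
time_s: 19.95
tool_pos: [0.579, -0.384, 0.0983]
ee_rot: [1.0, -0.001, -0.002, -0.003]
contact_force: [-0.1, 0.5, 0.4]
opening: 0.696
time_s: 20.55
tool_pos: [0.581, -0.3861, 0.2532]
ee_rot: [1.0, -0.001, 0.002, 0.0]
contact_force: [-0.8, -0.5, 0.4]
opening: 0.713
 alt turn [1.000e-02 6.000e-02 2.957e+01]
 alt turn [-0.04  0.01 -0.43]
[ 0.27 -7.6   0.03 -0.04  0.01 -0.43]
```

View pics/w9.png

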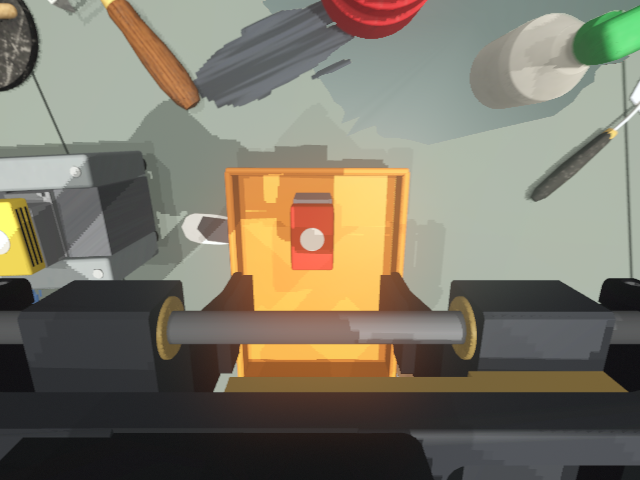

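```bash
python3 -m inch '0.27 -1.5 0 0 0 -0.1 62;0.27 -3 0 0 0 -0.2 62;0.27 -4.5 0 0 0 -0.3 62;0.27 -6 0 0 0 -0.43 62;0.27 -7.6 0 0 0 -0.43 62;0.27 -7.6 0 0 0 -0.43 62;0.27 -7.6 0 0 0 -0.43 62'; python3 - <<'E'
from h import *
c,im=shot('wrist','w10')
print(go([.588,-.157,.137],92.5))
E
```

```text
time_s: 21.3
tool_pos: [0.5869, -0.1552, 0.2487]
ee_rot: [1.0, 0.023, -0.003, -0.003]
contact_force: [-0.4, -0.0, -0.3]
opening: 0.711
 alt turn [ -0.06  -0.07 -29.99]
 alt turn [-0.05  0.04  0.01]
[ 0.04  0.03  3.73 -0.05  0.04  0.01]
```

View pics/w10.png

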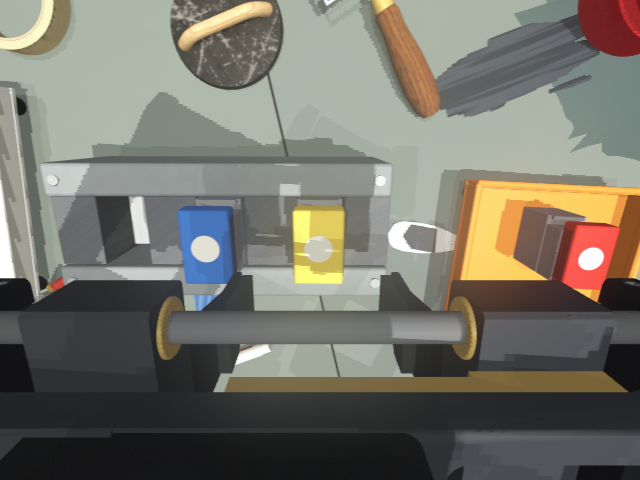

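Yellow (centre about 319,246) is centred between the jaws; blue is at (206,246), red stands in the orange tray.

```bash
python3 -m inch '0.03 0.03 1 0 0 0 62;0.03 0.03 2 0 0 0 62;0.03 0.03 3 0 0 0 62;0.03 0.03 3.5 0 0 0 62;0.03 0.03 3.73 0 0 0 62;0.03 0.03 3.73 0 0 0 62;0.03 0.03 3.73 0 0 0 62' ; python3 -m inch '0 0 0 0 0 0 25;0 0 0 0 0 0 25;0 0 0 0 0 0 25;0 0 0 0 0 0 25;0 0 0 0 0 0 25;0 0 0 0 0 0 25' 25;  python3 -m inch '0 0 -0.5 0 0 0 25;0 0 -1.2 0 0 0 25;0 0 -2 0 0 0 25;0 0 -3 0 0 0 25;0 0 -4 0 0 0 25;0 0 -4.5 0 0 0 25;0 0 -4.5 0 0 0 25;0 0 -4.5 0 0 0 25'; python3 - <<'E'
from h import *
c,im=shot('wrist','w11')
print(observe()['opening'],go([.51,-.386,.27],90.))
E
```

```text
time_s: 22.05
tool_pos: [0.5883, -0.1581, 0.1375]
ee_rot: [1.0, 0.022, -0.002, -0.002]
contact_force: [0.6, 0.0, 1.0]
opening: 0.712
time_s: 22.65
tool_pos: [0.5884, -0.1582, 0.1378]
ee_rot: [1.0, 0.022, -0.001, -0.002]
contact_force: [-0.3, 0.0, 0.5]
opening: 0.414
time_s: 23.45
tool_pos: [0.5882, -0.1583, 0.272]
ee_rot: [1.0, 0.022, -0.002, -0.002]
contact_force: [-0.3, 1.0, -1.2]
opening: 0.411
 alt turn [ -0.08  -0.08 -29.58]
 alt turn [-0.05  0.05  0.42]
0.41030341747989335 [-2.92  7.47  0.02 -0.05  0.05  0.42]
```

View pics/w11.png

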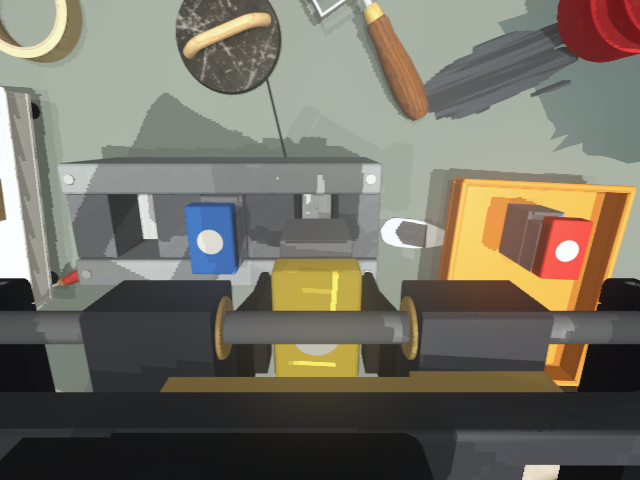

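```bash
python3 -m inch '-0.8 1.4 0 0 0 0 25;-1.5 2.8 0 0 0 0.2 25;-2.2 4.2 0 0 0 0.4 25;-2.9 5.6 0 0 0 0.4 25;-2.92 6.8 0 0 0 0.4 25;-2.92 7.47 0 0 0 0.4 25;-2.92 7.47 0 0 0 0.4 25;-2.92 7.47 1 0 0 0.4 25;-2.92 7.47 2 0 0 0.4 25;-2.92 7.47 2 0 0 0.4 25'; python3 - <<'E'
from h import *
print(go([.51,-.386,.0985],90.))
E
```

```text
time_s: 24.5
tool_pos: [0.5068, -0.3813, 0.2046]
ee_rot: [1.0, 0.001, -0.008, -0.008]
contact_force: [-0.3, 1.1, -2.7]
opening: 0.409
 alt turn [ -0.23  -0.24 -29.97]
 alt turn [-0.15  0.15  0.02]
[ 0.16  0.21  3.53 -0.15  0.15  0.02]
```

```bash
python3 -m inch '0.16 0.2 0 -0.15 0.15 0 25;0.16 0.2 1 -0.15 0.15 0 25;0.16 0.2 2 -0.15 0.15 0 25;0.16 0.2 2.8 -0.15 0.15 0 25;0.16 0.2 3.3 -0.15 0.15 0 25;0.16 0.2 3.5 -0.15 0.15 0 25;0.16 0.2 3.55 -0.15 0.15 0 25;0.16 0.2 3.55 -0.15 0.15 0 25'
```

```text
time_s: 25.3
tool_pos: [0.5107, -0.3863, 0.0992]
ee_rot: [1.0, 0.001, 0.001, 0.001]
contact_force: [0.5, 0.3, -1.0]
opening: 0.41
```

```bash
python3 -m inch '0 0 0.04 0 0 0 25;0 0 0.04 0 0 0 45;0 0 0.04 0 0 0 62;0 0 0.04 0 0 0 62;0 0 0.04 0 0 0 62;0 0 0.04 0 0 0 62';python3 -m inch '0 0 -0.5 0 0 0 62;0 0 -1.5 0 0 0 62;0 0 -3 0 0 0 62;0 0 -4.5 0 0 0 62;0 0 -5 0 0 0 62;0 0 -5 0 0 0 62'; python3 - <<'E'
from h import *
c,im=shot('wrist','w12')
print(go([.585,-.077,.25],92.5))
E
```

```text
time_s: 25.9
tool_pos: [0.5108, -0.3863, 0.0981]
ee_rot: [1.0, 0.001, 0.001, 0.001]
contact_force: [0.3, 0.0, -1.2]
opening: 0.692
time_s: 26.5
tool_pos: [0.5119, -0.3875, 0.253]
ee_rot: [1.0, 0.001, 0.004, 0.004]
contact_force: [-0.0, 1.3, -0.6]
opening: 0.71
 alt turn [-0.07 -0.07 29.61]
 alt turn [ 0.05 -0.05 -0.39]
[  2.5  -10.31  -0.03   0.05  -0.05  -0.39]
```

View pics/w12.png

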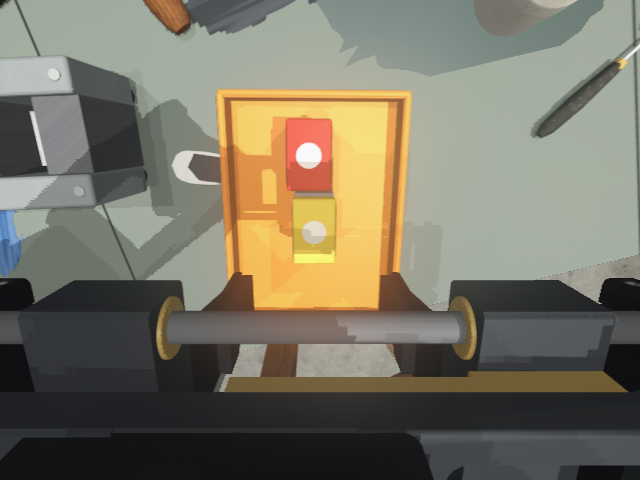

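Red (309,155) and yellow (314,228) stand in the orange tray. Now blue.

```bash
python3 -m inch '0.4 -1.5 0 0 0 0 62;0.8 -3 0 0 0 0 62;1.2 -4.5 0 0 0 -0.2 62;1.6 -6 0 0 0 -0.4 62;2 -7.5 0 0 0 -0.4 62;2.5 -9 0 0 0 -0.4 62;2.5 -10.31 0 0 0 -0.4 62;2.5 -10.31 0 0 0 -0.4 62;2.5 -10.31 0 0 0 -0.4 62'; python3 - <<'E'
from h import *
c,im=shot('wrist','w13')
print(go([.585,-.077,.137],92.5))
E
```

```text
time_s: 27.45
tool_pos: [0.584, -0.0758, 0.2476]
ee_rot: [1.0, 0.024, 0.001, 0.002]
contact_force: [-0.1, -0.6, -0.3]
opening: 0.711
 alt turn [  0.03   0.07 -29.98]
 alt turn [ 0.05 -0.02  0.02]
[ 0.01 -0.02  3.7   0.05 -0.02  0.02]
```

View pics/w13.png

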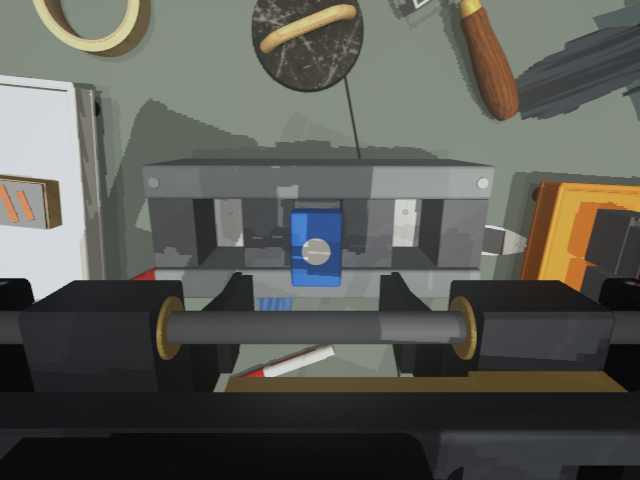

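Blue (316,247) stands centred between the jaws, the two other wells are empty; lino block in the white tray at left.

```bash
python3 -m inch '0.03 0 1 0 0 0 62;0.03 0 2 0 0 0 62;0.03 0 3 0 0 0 62;0.03 0 3.5 0 0 0 62;0.03 0 3.7 0 0 0 62;0.03 0 3.7 0 0 0 62;0.03 0 3.7 0 0 0 62' ; python3 -m inch '0 0 0 0 0 0 25;0 0 0 0 0 0 25;0 0 0 0 0 0 25;0 0 0 0 0 0 25;0 0 0 0 0 0 25;0 0 0 0 0 0 25' 25;  python3 -m inch '0 0 -0.5 0 0 0 25;0 0 -1.2 0 0 0 25;0 0 -2 0 0 0 25;0 0 -3 0 0 0 25;0 0 -4 0 0 0 25;0 0 -4.5 0 0 0 25;0 0 -4.5 0 0 0 25;0 0 -4.5 0 0 0 25'; python3 - <<'E'
from h import *
c,im=shot('wrist','w14')
print(observe()['opening'],go([.44,-.386,.27],90.))
E
```

```text
time_s: 28.2
tool_pos: [0.5861, -0.0786, 0.1375]
ee_rot: [1.0, 0.022, 0.002, 0.003]
contact_force: [-0.1, -0.8, 1.0]
opening: 0.713
time_s: 28.8
tool_pos: [0.5862, -0.0786, 0.1378]
ee_rot: [1.0, 0.022, 0.002, 0.003]
contact_force: [-1.4, -0.6, 0.3]
opening: 0.417
time_s: 29.6
tool_pos: [0.585, -0.0776, 0.2719]
ee_rot: [1.0, 0.022, 0.001, 0.003]
contact_force: [-0.3, -0.3, -1.6]
opening: 0.41
 alt turn [ 2.000e-02  7.000e-02 -2.958e+01]
 alt turn [ 0.04 -0.01  0.42]
0.41358741512631203 [-5.270e+00  1.006e+01  8.000e-02  4.000e-02 -1.000e-02  4.200e-01]
```

View pics/w14.png

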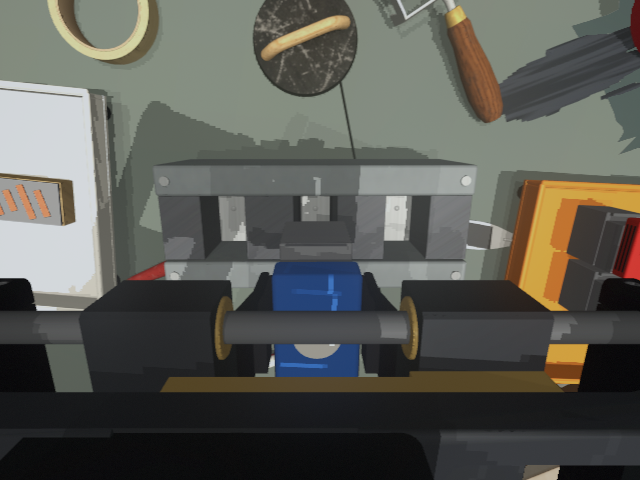

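```bash
python3 -m inch '-0.8 1.4 0 0 0 0 25;-1.6 2.8 0 0 0 0.2 25;-2.4 4.2 0 0 0 0.4 25;-3.2 5.6 0 0 0 0.4 25;-4 7 0 0 0 0.4 25;-4.8 8.4 0 0 0 0.4 25;-5.25 9.5 0 0 0 0.4 25;-5.25 10.05 0 0 0 0.4 25;-5.25 10.05 0 0 0 0.4 25;-5.25 10.05 0 0 0 0.4 25'; python3 - <<'E'
from h import *
print(go([.44,-.386,.0985],90.))
E
```

```text
time_s: 30.65
tool_pos: [0.4407, -0.3841, 0.2712]
ee_rot: [1.0, 0.001, -0.0, 0.001]
contact_force: [-0.1, 0.3, -1.5]
opening: 0.412
 alt turn [-0.000e+00  2.000e-02 -2.997e+01]
 alt turn [0.01 0.   0.03]
[-0.02  0.06  5.76  0.01  0.    0.03]
```

```bash
python3 -m inch '0 0.06 1.2 0 0 0 25;0 0.06 2.4 0 0 0 25;0 0.06 3.6 0 0 0 25;0 0.06 4.6 0 0 0 25;0 0.06 5.2 0 0 0 25;0 0.06 5.55 0 0 0 25;0 0.06 5.75 0 0 0 25;0 0.06 5.78 0 0 0 25;0 0.06 5.78 0 0 0 25'
```

```text
time_s: 31.55
tool_pos: [0.4413, -0.3863, 0.0986]
ee_rot: [1.0, 0.002, 0.0, 0.001]
contact_force: [-0.1, 0.4, -2.2]
opening: 0.415
```

```bash
python3 -m inch '0 0 0.02 0 0 0 25;0 0 0.02 0 0 0 45;0 0 0.02 0 0 0 62;0 0 0.02 0 0 0 62;0 0 0.02 0 0 0 62;0 0 0.02 0 0 0 62';python3 -m inch '0 0 -0.5 0 0 0 62;0 0 -1.5 0 0 0 62;0 0 -3 0 0 0 62;0 0 -4.5 0 0 0 62;0 0 -6 0 0 0 62;0 0 -6 0 0 0 62'; python3 -m inch '0 1.5 0 0 0 0 62;0 3 0 0 0 0 62;0 4 0 0 0 0 62;0 5 0 0 0 0 62;0 5 0 0 0 0 62;0 5 0 0 0 0 62;0 5 0 0 0 0 62'; python3 - <<'E'
from h import *
c,im=shot('top','t15'); shot('scene','s15')
E
```

```text
time_s: 32.15
tool_pos: [0.4413, -0.3864, 0.0981]
ee_rot: [1.0, 0.002, 0.0, 0.001]
contact_force: [0.3, 0.3, -0.1]
opening: 0.695
time_s: 32.75
tool_pos: [0.4437, -0.389, 0.2854]
ee_rot: [1.0, 0.002, 0.005, 0.007]
contact_force: [0.0, 0.2, 0.1]
opening: 0.713
time_s: 33.45
tool_pos: [0.4442, -0.5375, 0.2869]
ee_rot: [1.0, 0.002, 0.005, 0.006]
contact_force: [-0.3, -0.6, 0.2]
opening: 0.712
```

View pics/t15.png

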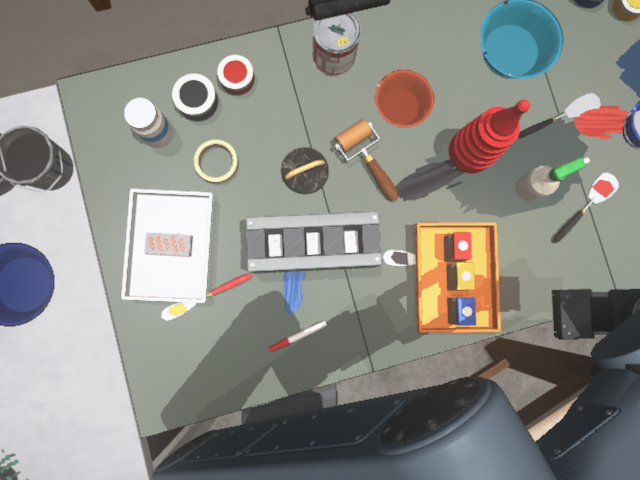

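View pics/s15.png

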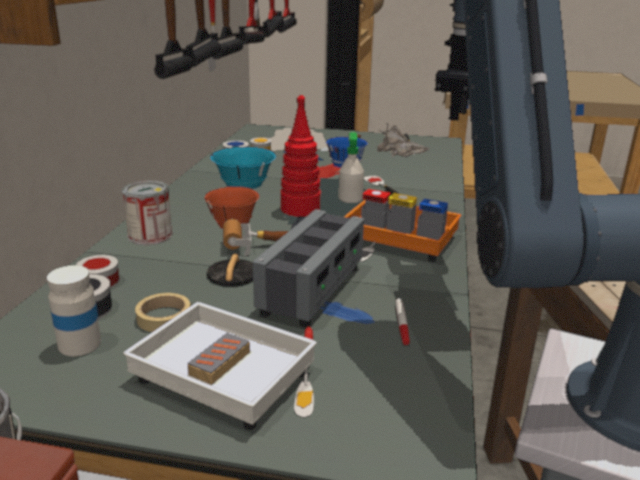

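```bash
python3 - <<'E'
from h import *
c=cam('top')
T=np.array([.5102,-.3859]); W=np.array([.5805,.2285])
for n,uv in dict(red=(461,244),yel=(465,277),blue=(467,312)).items(): print(n,(cast(c,[uv],.106)[0,:2]-T).round(3))
print('lino',(cast(c,[(169,244)],.05)[0,:2]-W).round(3)); s=observe(); print(s['time_s'],s['dq'].round(3),s['contact_force'].round(1))
job_done()
E
```

```text
red [0.065 0.005]
yel [-0.003 -0.001]
blue [-0.074 -0.002]
lino [ 0.002 -0.002]
33.55 [ 0.001 -0.003 -0.008 -0.002 -0.     0.   ] [1.1 0.4 0.1]
the job is handed in; nothing more can be done
```

The job is done and handed in at 33.6 s of the 200 s allowed. I moved the printing block, the only thing on the dock, to the white tool tray. Then I pushed down all three cartridges until they sprang up, and stood each one in the orange returns tray.

The last top and scene pictures show three empty bays and the cartridges upright in the orange tray:

| Item | x from tray middle (mm) | y from tray middle (mm) |
|---|---|---|
| Red cartridge | +65 | +5 |
| Yellow cartridge | −3 | −1 |
| Blue cartridge | −74 | −2 |
| Printing block (white tray) | +2 | −2 |

All are well inside the 110 mm and 80 mm limits. The arm was clear of everything, with no significant contact force.

- **Camera disagreement:** the top and wrist cameras differed by about 3–4 mm along x, so I went between the two for the first grasp and used a closer wrist view for the pushes.
- **Latches:** I judged their release from seeing each cartridge stand up, since there is no direct reading.
- **Forces:** readings showed up to about 8 N upward while pushing and about 11.5 N upward when red touched the tray floor, which was the highest I saw.
- **Knock:** I saw no sign of the block being knocked aside.

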